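Hold a pin replicator ready over the well plate

TASK

Make the pin replicator ready to stamp: take it by its handle bar, lift it out of its stand until the pin tips are higher than the bottles, and carry it over the row of bottles to the well plate without disturbing the bottles, the objective lens among them or the plate. Stop with the pins pointing straight down about 1 cm above the top of the plate, lined up with it so that every pin stands over the middle of its own well, never touching the plate. Finish while still holding it there, steady, in the gripper; do not put it down.

Things in the scene. Friction and masses are not known exactly. Their poses are not given: they have to be found in the camera images.
- replicator: Pin replicator, a 0.25 to 0.5 kg hand tool: bare steel plate 76 x 126 x 8 mm with 4 x 6 thin steel pins pointing down (35 mm long, 19.5 mm pitch) and a black handle bar above. Origin: centre of the pin field in the plane of the pin tips; z up through the handle, y along the long side and the bar, x along the short side. Steel plate at z = 35 to 43 mm. Half a turn makes no difference
- handle (a point): Middle of the replicator's handle bar, on the replicator's z axis 94 mm above the pin tips; axes as the replicator's. The bar is 20 mm wide (x), 96 mm long (y), 18 mm high, on two posts at y = -36 and +36 mm; 42 mm below it are open
- stand: Low aluminium rest on four feet, fixed, 86 x 140 mm, 73 mm high, in which the replicator stands loose at the start, pin tips 32 mm above the worktop: the ends of its steel plate lie on two end cheeks 67 mm high, between lips 6 mm higher. Origin: centre of its underside; y along its long side
- riser: Flat aluminium bench on four feet, fixed to the worktop, 94 x 134 mm, 30 mm high, that carries the well plate. Origin: centre of its underside on the worktop; y along its long side
- plate: Flat well plate, black with a thin yellow frame, 90 x 130 mm, lying loose on the riser, 24 round wells 14 mm wide in 4 x 6 at 19.5 mm pitch, centred; solid to the touch, 12 mm thick. Origin: centre of its underside; top at z = 12 mm; y along the long side, x along the short side. Stand and plate lie on either side of the row of bottles, either one nearer
- dropper_0: Bystander in the row between stand and plate: dark dropper bottle with a pointed cap, round, 33 mm wide, 92 mm tall. Loose, upright. Origin: centre of its underside
- dropper_1: Bystander in the row between stand and plate: pale dropper bottle with a pointed cap, round, 33 mm wide, 92 mm tall. Loose, upright. Origin: centre of its underside
- dropper_2: Bystander in the row between stand and plate: dropper bottle with a pointed cap, round, 30 mm wide, 86 mm tall. Loose, upright. Origin: centre of its underside
- objective: Bystander in the row between stand and plate: spare chrome microscope objective lens, round, 40 mm wide, 36 mm tall. Loose, upright. Origin: centre of its underside
Things that resemble listed ones, but are neither listed nor needed, are in the scene too. What is shaped like the replicator but orange is not meant.

How it is judged:
By the outcome, as a careful person would: the job done as asked, in the order asked, and still so for the second after the job is handed in, while the arm keeps its last pose, push and grip.
It also fails if it takes over 35 s, if anything falls off the work surface, if the arm or the gripper's body presses on something with over 40 N, if the wrist force passes 120 N, or if a joint passes its speed limit or range.

ROBOT

A 7-joint arm with a two-finger parallel gripper is mounted at the origin on a cart in front of the work surface, level with it; the furniture and walls round the work are solid. World frame = base frame: x ahead of the robot, y to its left, z up, the work surface at z = 0. Lengths are in m, angles in rad, forces in N, time in s.
With the tool pointing down it reaches from about 0.4 to 0.85 m from the base axis. Payload 10.4 kg.
Tool frame: the origin (TCP) lies on the centre line of the jaws, within the pads' length; the fingertips stand 11 mm ahead of it and the grasp point (between the pads) lies 8 mm behind it (tip_reach is the distance from the TCP to the fingertips, in m); z points along the fingers, y is the line along which they close (so a half turn about z gives the same grasp; the last joint's range is limited). The gripper opens to 85 mm and grips with 20 to 120 N. Pads are 22 mm wide; open, the fingers measure 114 mm over their backs; the gripper's body (76 mm by 85 mm) begins 54 mm behind the grasp point. The pads swing forward as they close: fully open they stand 13 mm farther back than shut.
Start: joints at [1.169, 0.332, -0.065, 1.46, 0.022, 1.35, -0.088], TCP at [0.231, -0.581, 0.242] pointing down, gripper open.
Joint ranges: [-2.6, 2.6], [-0.5, 2.12], [-1.47, 1.34], [0.16, 2.42], [-1.27, 4.41], [0.06, 2.06], [-2.6, 2.6]. Speed limits (rad/s): [2.22, 2.22, 2.79, 2.79, 3.14, 3.14, 3.14].

INTERFACE

Orientations are given as a unit quaternion [x, y, z, w].
In Python, from workcell import get_obs, camera, hand_in, tip_reach gives the robot as it stands. The module is installed in compiled form; this text tells all that it offers.
- The arm moves only by the tool move_arm, never from a script. Its argument "plan" is a list of rows, each an object with "delta_pos": the shift along the tool's x, y, z in m, a list of three; "turn": the turn, a rotation vector about the tool's x, y, z in rad, a list of three; "fingers": the closure, from 0 (fully open) to 1 (shut). A call has 1 to 12 rows; each row is the pose to reach, as a shift and turn from the pose commanded when the call began, along the tool's axes at that moment; what a row does not reach only later rows make up. A row lasts 1/8 s, in which the tool goes at most 62.5 mm and 10.7 degrees, less where a joint would pass 70% of its speed; a pose out of reach is approached as far as the arm can. A call with a gripper value outside its range is refused whole. The fingers move at their own pace and stop on an object; "force" is the grip in N (left out, the last holds). Time passes only in rows, so rows that repeat a pose let the fingers close. It gives the time, the measured TCP pose, the force, the opening and the grip force at its end, in the units of the state.
- get_obs(): the state, without advancing time (a new reading comes with each control period).
- camera(name): name is "scene" or "top" or "wrist"; returns a dict with "color" (384x512x3 uint8, red, green, blue), "range_z" (384x512 float32, m along the optical axis (not along the pixel's ray), 0 where there is no reading), "fx", "fy", "cx", "cy" (pixels), "R" (3x3) and "t" (3): a world point X has camera coordinates R X + t; the wrist camera has in their place "tool_from_camera" (4x4, takes a point from camera to tool coordinates, whose origin is the TCP and whose axes are the flange's). Camera axes: x right, y down, z forward; pixel columns grow to the right and rows downward; lengths in m; the calibration is good to about 2 mm. A picture is of the moment at which its call begins: read the wrist's pose just before it.
- hand_in(): hands the job in; it is judged then, once.
The state is a dict: "clock": time; "joint_pos": joint angles; "joint_velocities": joint speeds; "tau": joint torques, N m; "position": TCP position; "ee_rot": TCP orientation; "ft_force": force on the tool from outside, world axes, zero at the start; "torque": the same for the moment, N m; "grip_width": opening from 0.0 (shut) to 1.0 (fully open); "grasp_force": force on a finger pad.
Only numpy, scipy, OpenCV 4.12 (cv2) and the standard library are available. Lean on these libraries where they do the work, as an engineer would, in place of code of your own. Each camera call takes 0.05 s, during which the arm holds its last target. There are 200 camera calls.

## Working session

There is one attempt and no reset: what is moved stays moved. The work goes in short steps, Python scripts to look and compute and a tool call to move; the robot and the scene stay as the last step left them, time stands still between calls to the robot, and variables do not carry over. Pictures are saved under pics/ and viewed, at most 10 in all, crops included, and the job is handed in when it is done.

Besides the shell and the picture viewer there is one more tool, called after ">>>" as name([rows], argument=value, ...), one row to a line, values as JSON. move_arm: Moves the arm, as the interface text tells. Its arguments: {"type":"object","properties":{"plan":{"type":"array","items":{"type":"object","properties":{"delta_pos":{"type":"array","items":{"type":"number"}},"turn":{"type":"array","items":{"type":"number"}},"fingers":{"type":"number"}}}},"force":{"type":"number"}},"required":["plan"]}

```bash
mkdir -p pics; cat > h.py <<'E'
import numpy as np, cv2
from workcell import get_obs, camera
def pts(c):
    z=c["range_z"]; v,u=np.mgrid[:z.shape[0],:z.shape[1]]
    P=np.stack([(u-c["cx"])/c["fx"]*z,(v-c["cy"])/c["fy"]*z,z],-1)
    W=(P-c["t"])@c["R"]   # R^T (P-t)
    W[z==0]=np.nan
    return W
E
python3 - <<'E'
from h import *
o=get_obs(); print({k:np.round(v,3).tolist() for k,v in o.items()})
a=camera("top"); b=camera("scene")
for n,c in(("top",a),("scene",b)):
    np.savez(f"{n}.npz",**c); cv2.imwrite(f"pics/{n}0.png",cv2.resize(c["color"][:,:,::-1],(800,600)))
    print(n,c["fx"],c["cx"],c["cy"],np.round(c["R"],3).tolist(),c["t"])
E
```

```text
{'clock': 0.0, 'joint_pos': [1.169, 0.333, -0.065, 1.461, 0.022, 1.35, -0.089], 'joint_velocities': [0.001, 0.002, -0.0, 0.001, 0.002, -0.001, -0.001], 'tau': [-0.0, -62.544, 0.049, -39.161, 0.016, 0.01, 0.0], 'position': [0.231, -0.58, 0.242], 'ee_rot': [0.982, 0.188, -0.0, -0.001], 'ft_force': [0.386, -0.756, -0.019], 'torque': [-0.03, -0.03, -0.035], 'grasp_force': 0.0, 'grip_width': 1.001}
top 474.44261636652686 253.30898267603524 191.99782631995356 [[-0.041, -0.999, 0.0], [-0.977, 0.04, -0.207], [0.207, -0.009, -0.978]] [-0.0568086   0.57250886  1.13719557]
scene 499.974021652075 259.48452646505433 192.30912486404648 [[0.834, -0.552, -0.002], [-0.221, -0.331, -0.917], [0.506, 0.765, -0.398]] [-0.50219784  0.18681282  1.33724074]
```

View pics/top0.png

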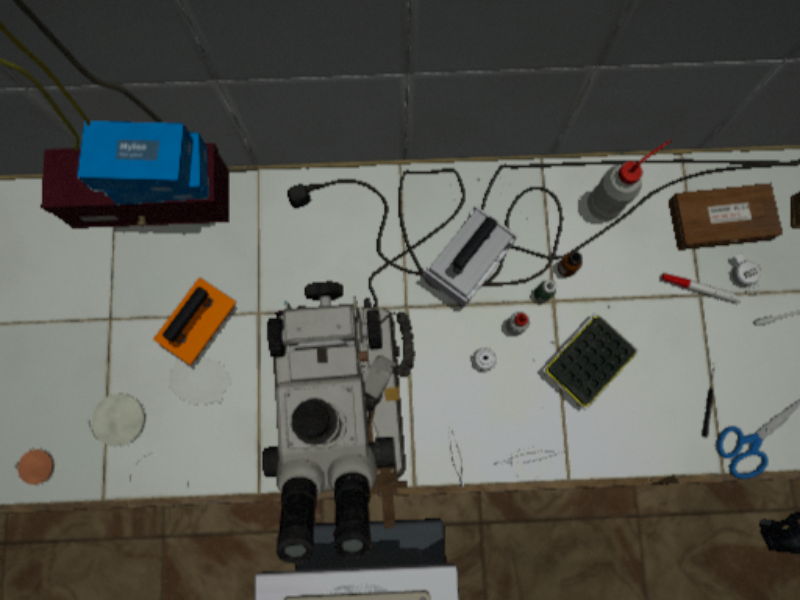

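View pics/scene0.png

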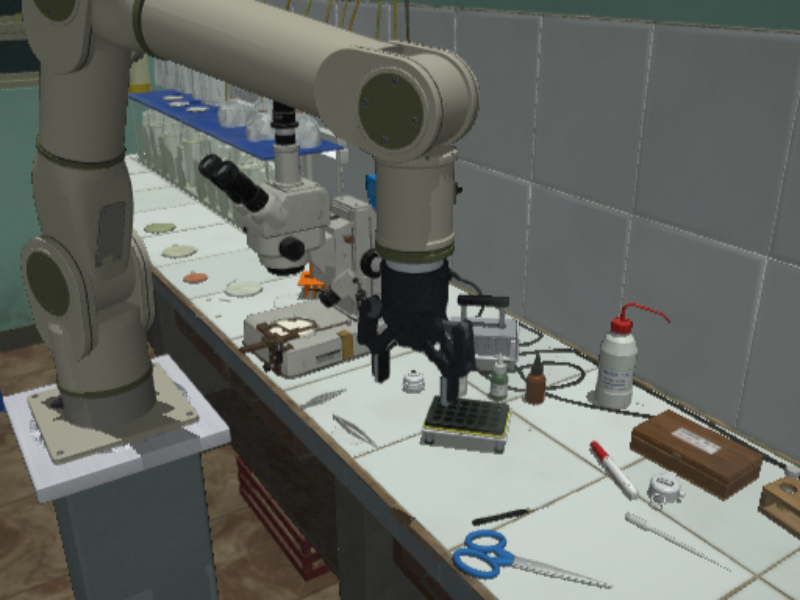

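Top view (800x600): the steel-coloured replicator in its stand is at about (470,255), with its black bar running (492,222)–(455,272). The orange look-alike at (195,320) is not meant. The well plate is at (590,360). The bottles are at (570,263), (543,290) and (518,322), and the objective is at (484,358). The microscope at (330,400) is an obstacle.

```bash
cat > m.py <<'E'
from h import *
c=dict(np.load("top.npz")); W=pts(c); col=c["color"].astype(int)
s=.64
def crop(u0,u1,v0,v1): return slice(int(v0*s),int(v1*s)),slice(int(u0*s),int(u1*s))
def rect(P,n):
    r=cv2.minAreaRect((P[:,:2]*1000).astype(np.float32)); b=cv2.boxPoints(r)
    e=max((b[1]-b[0],b[2]-b[1]),key=np.linalg.norm)
    print(n,len(P),"c",np.round(r[0],1),"size",np.round(r[1],1),"long-axis ang",np.round(np.degrees(np.arctan2(e[1],e[0]))%180,1),"z med",np.median(P[:,2]).round(4),"mean",P.mean(0).round(4))
k=crop(415,520,200,315); w=W[k]; 
rect(w[(w[...,2]>.12)&(w[...,2]<.15)],"handle")
rect(w[(w[...,2]>.066)&(w[...,2]<.085)],"steel+lips")
k=crop(530,645,305,415); w=W[k]
rect(w[(w[...,2]>.034)&(w[...,2]<.055)],"plate")
for n,(u,v) in dict(b0=(570,262),b1=(544,289),b2=(518,321),obj=(484,358)).items():
    w=W[crop(u-18,u+18,v-20,v+20)]; p=w[w[...,2]>.025]; rect(p,n); print("  zmax",p[:,2].max().round(3), np.percentile(p[:,:2],[2,98],0).round(3).tolist())
w=W[crop(255,415,280,560)]; p=w[w[...,2]>.05]; print("scope",p.min(0),p.max(0))
for lo in np.arange(.05,.6,.05):
    q=p[(p[:,2]>lo)&(p[:,2]<lo+.05)]
    if len(q): print(lo.round(2),q[:,:2].min(0).round(3),q[:,:2].max(0).round(3))
w=W[crop(580,645,155,225)]; p=w[w[...,2]>.1]; print("wash",p.min(0),p.max(0))
w=W[0:100]; print("wall x", np.nanmedian(w[60:95,200:400,0]))
cv2.imwrite("pics/crop1.png",cv2.resize(c["color"][crop(400,660,190,420)][:,:,::-1],None,fx=4.5,fy=4,interpolation=cv2.INTER_CUBIC))
E
python3 m.py
```

```text
handle 329 c [ 642.3 -205.1] size [19.9 96.2] long-axis ang 139.4 z med 0.1351 mean [ 0.6405 -0.2041  0.1348]
steel+lips 1295 c [ 642.5 -205.1] size [ 85.6 141.9] long-axis ang 139.9 z med 0.0756 mean [ 0.6369 -0.2025  0.0754]
plate 1481 c [ 464.3 -392.2] size [ 91.8 131.7] long-axis ang 134.0 z med 0.0419 mean [ 0.4635 -0.3919  0.0412]
b0 163 c [ 618.9 -356.3] size [31.1 64.5] long-axis ang 114.3 z med 0.053 mean [ 0.6229 -0.3693  0.0566]
  zmax 0.094 [[0.611, -0.387], [0.638, -0.358]]
b1 130 c [ 581.1 -326.6] size [29.  24.3] long-axis ang 44.9 z med 0.0495 mean [ 0.5794 -0.3254  0.0541]
  zmax 0.088 [[0.569, -0.339], [0.595, -0.314]]
b2 154 c [ 530.1 -278.3] size [30.8 32.9] long-axis ang 174.6 z med 0.0532 mean [ 0.5271 -0.2755  0.0579]
  zmax 0.094 [[0.515, -0.293], [0.546, -0.263]]
obj 144 c [ 475.6 -220.1] size [32.9 33.7] long-axis ang 177.0 z med 0.0315 mean [ 0.4746 -0.2208  0.0318]
  zmax 0.041 [[0.459, -0.236], [0.49, -0.206]]
scope [ 0.21763051 -0.10339512  0.05014039] [0.56667999 0.1161011  0.49271553]
0.05 [ 0.221 -0.103] [0.564 0.116]
0.1 [ 0.27  -0.099] [ 0.541 -0.022]
0.15 [ 0.373 -0.091] [0.552 0.104]
0.2 [ 0.311 -0.069] [0.567 0.103]
0.25 [ 0.286 -0.069] [0.523 0.101]
0.3 [ 0.265 -0.045] [0.422 0.074]
0.35 [ 0.218 -0.039] [0.383 0.063]
0.4 [ 0.231 -0.034] [0.387 0.061]
0.45 [ 0.34 -0.01] [0.387 0.036]
wash [ 0.70855994 -0.47866782  0.10029382] [ 0.76738432 -0.41864143  0.19045774]
wall x 0.8348495196812322
```

View pics/crop1.png

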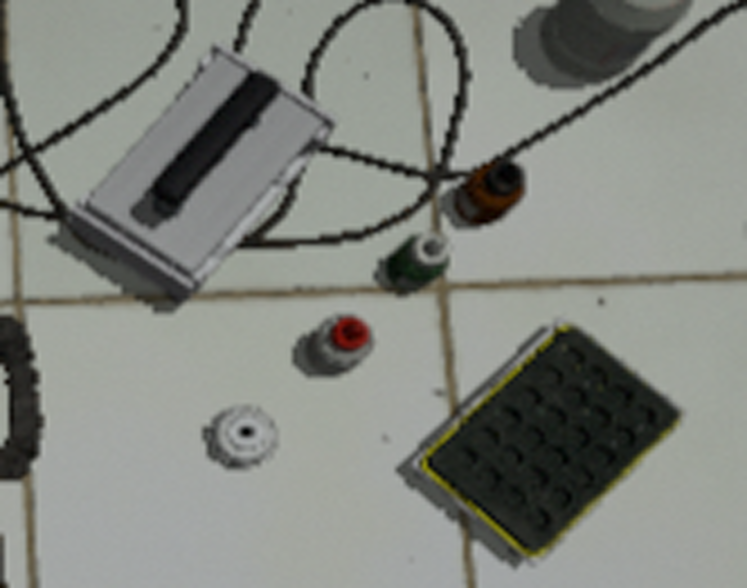

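```bash
python3 - <<'E'
from h import *
c=dict(np.load("scene.npz")); W=pts(c)
# arm link points: anything above .3 and x<.5
for (u,v) in [(100,20),(200,40),(300,70),(390,100),(415,200),(415,260),(415,310),(360,60),(460,80)]:
    print((u,v),W[int(v*.64),int(u*.64)].round(3))
w=camera("wrist"); print(np.round(w["tool_from_camera"],4).tolist(),w["fx"],w["cx"],w["cy"])
z=w["range_z"]; print(np.nanmin(z[z>0]),np.median(z))
from scipy.spatial.transform import Rotation as R
o=get_obs(); r=R.from_quat(o["ee_rot"]).as_matrix(); p=np.array(o["position"]); print(p,r.round(3).tolist())
print("to plate in tool axes",(r.T@(np.array([.4643,-.3922,.28])-p)).round(3))
print("to handle",(r.T@(np.array([.6425,-.205,.25])-p)).round(3))
E
```

```text
(100, 20) [ 0.021 -0.232  0.642]
(200, 40) [ 0.083 -0.391  0.627]
(300, 70) [ 0.142 -0.506  0.604]
(390, 100) [ 0.185 -0.604  0.583]
(415, 200) [ 0.207 -0.614  0.484]
(415, 260) [ 0.206 -0.616  0.422]
(415, 310) [ 0.211 -0.609  0.362]
(360, 60) [ 0.173 -0.571  0.617]
(460, 80) [ 0.264 -0.609  0.596]
[[-0.0005, -0.9517, -0.3069, 0.0786], [1.0, -0.0004, -0.0005, -0.0004], [0.0004, -0.3069, 0.9517, -0.1315], [0.0, 0.0, 0.0, 1.0]] 335.05594921594667 252.13978673657274 189.76012074229646
0.07045653 0.7370186
[ 0.23101679 -0.58046514  0.24172917] [[0.929, 0.37, -0.0], [0.37, -0.929, 0.001], [-0.0, -0.001, -1.0]]
to plate in tool axes [ 0.286 -0.089 -0.038]
to handle [ 0.521 -0.197 -0.008]
```

>>> move_arm([
  {"delta_pos": [0.04, -0.012, 0.005], "turn": [0, 0, 0.15]},
  {"delta_pos": [0.082, -0.025, 0.012], "turn": [0, 0, 0.3]},
  {"delta_pos": [0.124, -0.038, 0.018], "turn": [0, 0, 0.46]},
  {"delta_pos": [0.166, -0.052, 0.024], "turn": [0, 0, 0.62]},
  {"delta_pos": [0.208, -0.065, 0.03], "turn": [0, 0, 0.78]},
  {"delta_pos": [0.25, -0.078, 0.036], "turn": [0, 0, 0.94]},
  {"delta_pos": [0.275, -0.086, 0.04], "turn": [0, 0, 1.08]},
  {"delta_pos": [0.286, -0.089, 0.042], "turn": [0, 0, 1.182]},
  {"delta_pos": [0.286, -0.089, 0.042], "turn": [0, 0, 1.182]},
  {"delta_pos": [0.286, -0.089, 0.042], "turn": [0, 0, 1.182]},
  {"delta_pos": [0.286, -0.089, 0.042], "turn": [0, 0, 1.182]},
])

```text
validation failed for argument at $.pl...
```

```bash
cat >> h.py <<'E'
from scipy.spatial.transform import Rotation as Rot
def pose():
    o=get_obs(); return np.array(o["position"]),Rot.from_quat(o["ee_rot"]).as_matrix(),o
def wrist(name):
    p,r,o=pose(); c=camera("wrist"); T=c["tool_from_camera"]
    z=c["range_z"]; v,u=np.mgrid[:z.shape[0],:z.shape[1]]
    P=np.stack([(u-c["cx"])/c["fx"]*z,(v-c["cy"])/c["fy"]*z,z],-1)
    W=(P@T[:3,:3].T+T[:3,3])@r.T+p; W[z==0]=np.nan
    cv2.imwrite(f"pics/{name}.png",c["color"][:,:,::-1]); np.savez(name+".npz",W=W,p=p,r=r,**c)
    print({k:np.round(o[k],3).tolist() for k in("clock","position","joint_pos")},"tool x ang",np.degrees(np.arctan2(r[1,0],r[0,0])).round(2),"z",r[:,2].round(4))
    return c,W
def rect(P,n):
    r=cv2.minAreaRect((P[:,:2]*1000).astype(np.float32)); b=cv2.boxPoints(r)
    e=max((b[1]-b[0],b[2]-b[1]),key=np.linalg.norm)
    print(n,len(P),"c",np.round(r[0],1),"size",np.round(r[1],1),"ang",np.round(np.degrees(np.arctan2(e[1],e[0]))%180,1),"z",np.median(P[:,2]).round(4))
E
python3 - <<'E'
from h import *
c,W=wrist("w1")
m=(W[...,2]>.034)&(W[...,2]<.05)&(np.hypot(W[...,0]-.464,W[...,1]+.392)<.09)
rect(W[m],"plate")
E
```

```text
{'clock': 0.15, 'position': [0.231, -0.58, 0.242], 'joint_pos': [1.169, 0.333, -0.065, 1.461, 0.022, 1.35, -0.088]} tool x ang 21.7 z [-5.e-04  9.e-04 -1.e+00]
plate 0 c [0. 0.] size [0. 0.] ang 0.0 z nan
  return _methods._mean(a, axis=axis, dtype=dtype,
  ret = ret.dtype.type(ret / rcount)
```

View pics/w1.png

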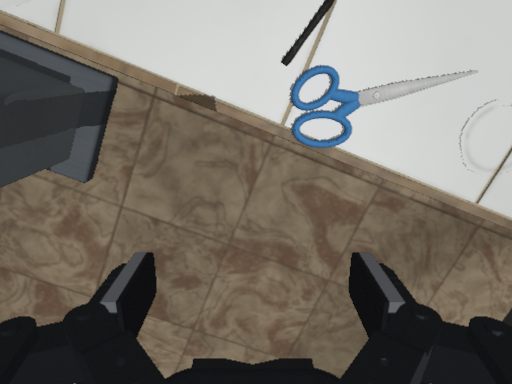

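The move was refused and the arm has not moved; this view still shows the scissors and the table edge. I'll add the fingers value to every row and try again.

>>> move_arm([
  {"delta_pos": [0.04, -0.012, 0.005], "turn": [0, 0, 0.15], "fingers": 0},
  {"delta_pos": [0.082, -0.025, 0.012], "turn": [0, 0, 0.3], "fingers": 0},
  {"delta_pos": [0.124, -0.038, 0.018], "turn": [0, 0, 0.46], "fingers": 0},
  {"delta_pos": [0.166, -0.052, 0.024], "turn": [0, 0, 0.62], "fingers": 0},
  {"delta_pos": [0.208, -0.065, 0.03], "turn": [0, 0, 0.78], "fingers": 0},
  {"delta_pos": [0.25, -0.078, 0.036], "turn": [0, 0, 0.94], "fingers": 0},
  {"delta_pos": [0.275, -0.086, 0.04], "turn": [0, 0, 1.08], "fingers": 0},
  {"delta_pos": [0.286, -0.089, 0.042], "turn": [0, 0, 1.182], "fingers": 0},
  {"delta_pos": [0.286, -0.089, 0.042], "turn": [0, 0, 1.182], "fingers": 0},
  {"delta_pos": [0.286, -0.089, 0.042], "turn": [0, 0, 1.182], "fingers": 0},
  {"delta_pos": [0.286, -0.089, 0.042], "turn": [0, 0, 1.182], "fingers": 0},
])

```text
clock: 1.58
position: [0.4632, -0.3931, 0.2005]
ee_rot: [0.92, -0.391, 0.0, 0.0]
ft_force: [-0.6, -0.1, 0.5]
grip_width: 1.002
grasp_force: 0.0
```

```bash
python3 - <<'E'
from h import *
c,W=wrist("w2")
m=(W[...,2]>.034)&(W[...,2]<.05)&(np.hypot(W[...,0]-.464,W[...,1]+.392)<.09)
rect(W[m],"plate")
np.save("m2.npy",m)
p,r,o=pose()
hsv=cv2.cvtColor(c["color"],cv2.COLOR_RGB2HSV); y=m&(hsv[...,0]>20)&(hsv[...,0]<35)&(hsv[...,1]>110)
rect(W[y],"yellow")
E
```

```text
{'clock': 1.575, 'position': [0.463, -0.393, 0.2], 'joint_pos': [0.691, 0.32, -0.078, 1.565, 0.026, 1.258, -1.765]} tool x ang -46.02 z [ 0.e+00 -4.e-04 -1.e+00]
plate 9551 c [ 462.4 -394.7] size [ 89.1 126.9] ang 133.4 z 0.0417
yellow 254 c [ 464.5 -396.7] size [ 88.5 119.7] ang 133.2 z 0.0405
```

View pics/w2.png

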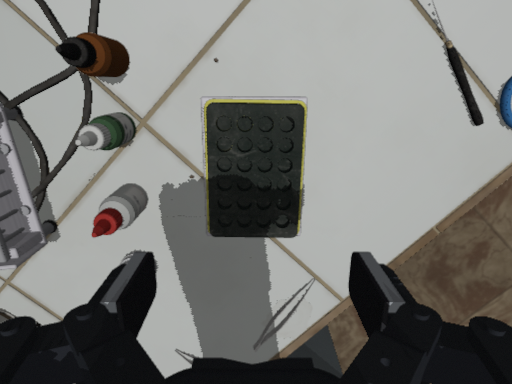

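The wrist view shows the well plate with all 24 wells, spanning (207..305, 100..237). The bottles lie to its left and well clear. I'll rectify the picture and fit the well grid.

```bash
cat > fit.py <<'E'
from h import *
from scipy.optimize import minimize
d=np.load("w2.npz"); T=d["tool_from_camera"]; p,r=d["p"],d["r"]; zp=.042
C0=np.array([.463,-.394]); s=.0003; N=520
g=(np.arange(N)-N/2)*s; X,Y=np.meshgrid(g,g) # X: tool x offset, Y tool y offset, about C0
t2=r[:2,:2]; XY=np.stack([X,Y],-1)@t2.T+C0
def proj(P):
    q=((P-p)@r-T[:3,3])@T[:3,:3]; return q[...,:2]/q[...,2:]*[d["fx"],d["fy"]]+[d["cx"],d["cy"]]
uv=proj(np.concatenate([XY,np.full(XY.shape[:2]+(1,),zp)],-1)).astype(np.float32)
I=cv2.remap(cv2.cvtColor(d["color"],cv2.COLOR_RGB2GRAY),uv[...,0],uv[...,1],cv2.INTER_CUBIC)
Z=cv2.remap(d["W"][...,2].astype(np.float32),uv[...,0],uv[...,1],cv2.INTER_NEAREST)
B=cv2.GaussianBlur(I.astype(np.float32),(0,0),3)
G=np.hypot(cv2.Sobel(B,cv2.CV_32F,1,0),cv2.Sobel(B,cv2.CV_32F,0,1)); G=np.minimum(G,np.percentile(G[abs(Y)<.04],80))
gx,gy=np.meshgrid((np.arange(6)-2.5)*.0195,(np.arange(4)-1.5)*.0195)
a=np.linspace(0,2*np.pi,48,endpoint=False); K=np.stack([gx.ravel(),gy.ravel()],1)
def score(q,rad=.007):
    c,sn=np.cos(q[2]),np.sin(q[2]); k=K@np.array([[c,sn],[-sn,c]])+q[:2]
    P=k[:,None]+rad*np.stack([np.cos(a),np.sin(a)],-1)
    m=((P/s)+N/2).astype(np.float32).reshape(-1,48,2)
    return -cv2.remap(G,m[...,0],m[...,1],cv2.INTER_LINEAR).mean()
best=min(((score((x,y,t)),(x,y,t)) for x in np.arange(-.006,.0061,.001) for y in np.arange(-.006,.0061,.001) for t in np.radians([-2,-1,0,1,2])))
o=minimize(score,best[1],method="Nelder-Mead",options=dict(initial_simplex=np.array(best[1])+np.array([[0,0,0],[.001,0,0],[0,.001,0],[0,0,.01]]),xatol=1e-5))
print(best,o.fun,o.x, [score(o.x,q) for q in(.005,.006,.0065,.007,.0075,.008)])
x=o.x; c=C0+t2@x[:2]; ang=np.degrees(np.arctan2(r[1,0],r[0,0])+(-x[2]))
print("centre world",c.round(4),"long axis ang",ang%180)
V=cv2.cvtColor(cv2.convertScaleAbs(I,alpha=2.5),cv2.COLOR_GRAY2BGR)
co,sn=np.cos(x[2]),np.sin(x[2])
for k in K@np.array([[co,sn],[-sn,co]])+x[:2]: cv2.circle(V,tuple(int(v) for v in np.round(k/s+N/2)),int(.007/s),(0,0,255),1)
cv2.imwrite("pics/fit.png",V)
zz=Z[:,:]; print("z in wells/edges",np.nanpercentile(zz[abs(zz-.042)<.012],[5,50,95]))
E
python3 fit.py
```

```text
(np.float32(-5.6389832), (np.float64(-0.006), np.float64(-0.006), np.float64(0.017453292519943295))) -6.20518159866333 [-0.00804116 -0.00940601  0.00624335] [np.float32(-5.537173), np.float32(-5.8814373), np.float32(-6.070237), np.float32(-6.2051816), np.float32(-6.1096187), np.float32(-5.9167395)]
centre world [ 0.4642 -0.3817] long axis ang 133.61764898535478
z in wells/edges [0.03210765 0.04127031 0.0427696 ]
```

View pics/fit.png

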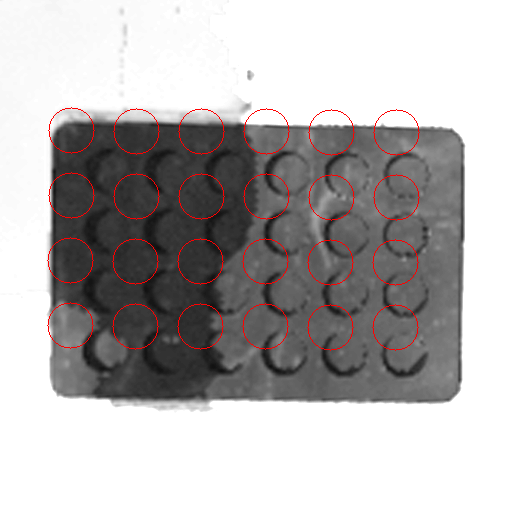

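The fit landed in a wrong local optimum: its starting window was too narrow. The wells also look about 18 mm apart in this plane. I'll fit again with the pitch left free and compare with the black outline and the yellow frame.

```bash
sed -i '/^best=/,$d' fit.py; cat >> fit.py <<'E'
def sc(q): 
    global K
    K0=K; K=K0*q[3]; v=score(q[:3],.0066); K=K0; return v
best=min((sc(q),q) for x in np.arange(-.003,.0031,.001) for y in np.arange(-.003,.0041,.001) for t in np.radians([-1,0,1]) for k in (.9,.93,.96,1.) for q in [(x,y,t,k)])
b=np.array(best[1]); o=minimize(sc,b,method="Nelder-Mead",options=dict(initial_simplex=b+np.vstack([np.zeros(4),np.diag([.001,.001,.01,.02])]),xatol=1e-5))
x=o.x; rot=lambda q:C0+t2@q
print("grid",o.x.round(4),o.fun,"world",rot(x[:2]).round(4),"ang",(np.degrees(np.arctan2(r[1,0],r[0,0])+x[2]))%180)
hsv=cv2.cvtColor(cv2.remap(d["color"],uv[...,0],uv[...,1],cv2.INTER_LINEAR),cv2.COLOR_RGB2HSV)
for n,m in (("black",(I<95)&(hsv[...,1]<90)),("black+yellow",((I<95)|(hsv[...,1]>80))&(abs(X)<.072)&(abs(Y)<.052))):
    cn=max(cv2.findContours(m.astype(np.uint8),cv2.RETR_EXTERNAL,cv2.CHAIN_APPROX_NONE)[0],key=cv2.contourArea)
    q=cv2.minAreaRect(cn); print(n,np.array(q[1])*s*1e3,"ctr",rot((np.array(q[0])-N/2)*s).round(4),"off",(np.array(q[0])-N/2)*s,q[2])
V=cv2.cvtColor(cv2.remap(d["color"],uv[...,0],uv[...,1],cv2.INTER_CUBIC),cv2.COLOR_RGB2BGR); V=cv2.convertScaleAbs(V,alpha=2)
co,sn=np.cos(x[2]),np.sin(x[2])
for k in x[3]*K@np.array([[co,sn],[-sn,co]])+x[:2]: cv2.circle(V,tuple(int(v) for v in np.round(k/s+N/2)),int(.0066/s),(0,0,255),1)
Zv=cv2.applyColorMap(np.clip((np.nan_to_num(Z)-.02)/.03*255,0,255).astype(np.uint8),cv2.COLORMAP_JET)
cv2.imwrite("pics/fit2.png",cv2.resize(np.hstack([V,Zv]),(800,400)))
print("z row",(Z[262,40:480:12]*1e3).round(0)); print("z col",(Z[100:420:10,257]*1e3).round(0))
E
python3 fit.py
```

```text
grid [-2.000e-03  9.000e-04  2.060e-02  9.252e-01] -7.155571937561035 world [ 0.461  -0.3932] ang 135.15678086286488
black [124.80203247  90.76338501] ctr [ 0.4642 -0.3907] off [-0.00156069 -0.00314946] 0.7812576293945312
black+yellow [127.74507751  94.09348755] ctr [ 0.464  -0.3929] off [-0.00011462 -0.00146147] 0.8069294691085815
z row [-1. 41. 42. 43. 42. 42. nan 43. 42. 41. 42. 42. 43. 43. 42. 42. 42. 43.
 41. 41. 42. 42. 43. 42. 42. 41. 42. 42. 42. 42. 43. 42. 42. 42. 43. 41.
 34.]
z col [-0. -1. 34. 42. 41. 41. 42. 42. 42. 42. 42. 42. 42. 41. 42. 42. 41. 41.
 43. 42. 42. 42. 42. 42. 41. 42. 42. 42. 42. 43. 42. 29.]
```

View pics/fit2.png

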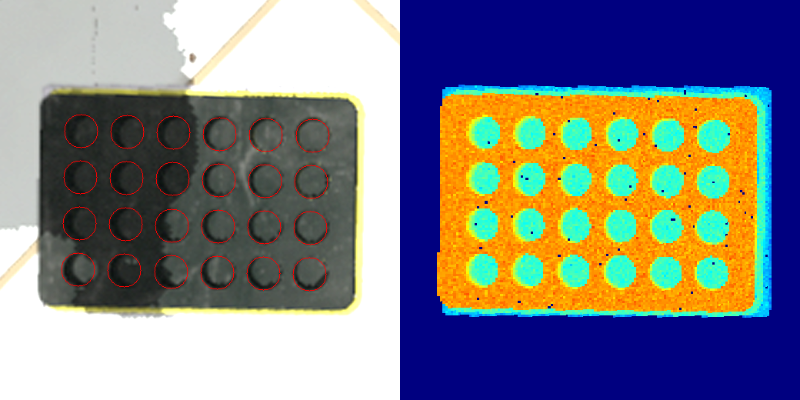

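The depth map shows all 24 wells clearly as recesses. I'll fit the grid to their centroids.

```bash
cat >> fit.py <<'E'
print('----')
Zm=cv2.medianBlur(np.nan_to_num(Z,nan=.042).astype(np.float32),5); m=((Zm<.0397)&(Zm>.025)).astype(np.uint8)
n,l,st,ce=cv2.connectedComponentsWithStats(m)
ok=[(st[i,4]*s*s*1e6,ce[i]) for i in range(1,n) if 500<st[i,4]<3000]; print(len(ok),[round(a) for a,_ in ok])
P=np.array([c for _,c in ok]); Q=(P-N/2)*s
Kf=x[3]*K@np.array([[co,sn],[-sn,co]])+x[:2]
D=np.linalg.norm(Q[:,None]-Kf,axis=2); j=D.argmin(1); print("max d",D.min(1).max())
A,_=cv2.estimateAffinePartial2D(K[j].reshape(-1,1,2),Q.reshape(-1,1,2),ransacReprojThreshold=.002)
sca=np.hypot(A[0,0],A[1,0]); th=np.arctan2(A[1,0],A[0,0])
# affine full for anisotropy
L=np.linalg.lstsq(np.c_[K[j],np.ones(len(j))],Q,rcond=None)[0]
print("scale",sca,"th",np.degrees(th),"off",A[:,2],"aniso",L.round(4).tolist(),"res",np.abs(np.c_[K[j],np.ones(len(j))]@L-Q).max())
print("WORLD centre",rot(A[:,2]).round(4),"tool-frame centre",(r.T@(np.r_[rot(A[:,2]),zp]-p)).round(4),"ang",np.degrees(np.arctan2(r[1,0],r[0,0])-0)+0, "turn about tool z needed",th)
mt=((Zm>.0405)&(Zm<.046)).astype(np.uint8); cn=max(cv2.findContours(mt,cv2.RETR_EXTERNAL,cv2.CHAIN_APPROX_NONE)[0],key=cv2.contourArea); q=cv2.minAreaRect(cn); print("top outline",np.array(q[1])*s*1e3,(np.array(q[0])-N/2)*s,q[2])
E
python3 fit.py | sed '1,/----/d'
```

```text
24 [130, 128, 126, 131, 131, 134, 130, 128, 129, 127, 133, 133, 126, 128, 131, 128, 131, 134, 127, 125, 128, 130, 133, 129]
max d 0.0015714451784133508
scale 0.9182291724801697 th 0.8024989227009283 off [-0.00099263  0.00102211] aniso [[0.9183, 0.0128], [-0.013, 0.9179], [-0.001, 0.001]] res 0.00015620405323942682
WORLD centre [ 0.4616 -0.394 ] tool-frame centre [-0.0005  0.0018  0.1585] ang -46.024633159434075 turn about tool z needed 0.014006248444838663
top outline [124.23144836  84.28078308] [-0.00117023  0.0010643 ] 0.8814040422439575
```

>>> move_arm([
  {"delta_pos": [-0.002, -0.035, -0.015], "turn": [0, 0, -0.01], "fingers": 0},
  {"delta_pos": [-0.004, -0.08, -0.03], "turn": [0, 0, -0.03], "fingers": 0},
  {"delta_pos": [-0.006, -0.13, -0.03], "turn": [0, 0, -0.05], "fingers": 0},
  {"delta_pos": [-0.008, -0.18, -0.03], "turn": [0, 0, -0.07], "fingers": 0},
  {"delta_pos": [-0.01, -0.225, -0.03], "turn": [0, 0, -0.088], "fingers": 0},
  {"delta_pos": [-0.011, -0.256, -0.03], "turn": [0, 0, -0.088], "fingers": 0},
  {"delta_pos": [-0.011, -0.256, -0.03], "turn": [0, 0, -0.088], "fingers": 0},
  {"delta_pos": [-0.011, -0.256, -0.03], "turn": [0, 0, -0.088], "fingers": 0},
])

```text
clock: 2.62
position: [0.64, -0.2078, 0.2303]
ee_rot: [0.937, -0.35, -0.0, 0.0]
ft_force: [-0.5, 0.4, -0.7]
grip_width: 1.003
grasp_force: 0.0
```

```bash
python3 - <<'E'
from h import *
c,W=wrist("w3"); p,r,o=pose()
n=np.hypot(W[...,0]-.641,W[...,1]+.206)<.1
z=W[...,2]
gr=c["color"].max(-1)
h=n&(z>.128)&(z<.142); rect(W[h],"handle"); 
st=n&(z>.070)&(z<.078); rect(W[st],"steel top")
b=W[h]; q=(b-p)@r; print("handle in tool: x",np.percentile(q[:,0],[1,50,99]).round(4),"y",np.percentile(q[:,1],[1,99]).round(4),"z",np.median(q[:,2]).round(4))
u,s_,vt=np.linalg.svd(q[:,:2]-q[:,:2].mean(0),full_matrices=False); print("ang in tool deg",np.degrees(np.arctan(vt[0,1]/vt[0,0])).round(2))
q=(W[st]-p)@r; print("steel tool",np.percentile(q,[.5,99.5],0).round(4).tolist())
E
```

```text
{'clock': 2.625, 'position': [0.64, -0.208, 0.23], 'joint_pos': [0.38, 0.451, -0.19, 1.328, 0.085, 1.371, -2.095]} tool x ang -41.03 z [-4.e-04 -8.e-04 -1.e+00]
handle 3378 c [ 641.2 -206.1] size [19.8 94.3] ang 139.5 z 0.1343
steel top 9395 c [ 639.8 -205.2] size [ 85.4 139.8] ang 139.7 z 0.0747
handle in tool: x [-0.0459  0.0043  0.0458] y [-0.0124  0.0074] z 0.0961
ang in tool deg -0.74
steel tool [[-0.071, -0.041, 0.1537], [0.0674, 0.0359, 0.1595]]
```

View pics/w3.png

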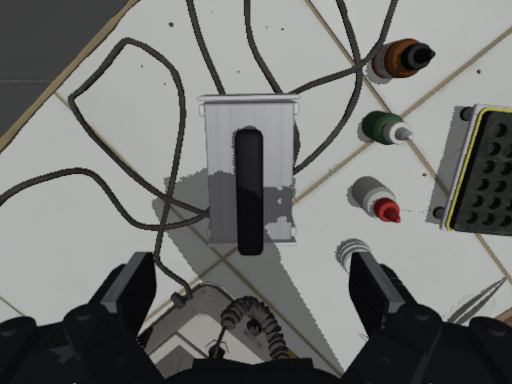

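The view shows the steel replicator in its stand with its bar from (250,130) to (250,253), square between the open fingers. It is neither orange nor obstructed. Next I'll descend and grip.

>>> move_arm([
  {"delta_pos": [0, -0.0023, 0.03], "turn": [0, 0, -0.013], "fingers": 0},
  {"delta_pos": [0, -0.0023, 0.06], "turn": [0, 0, -0.013], "fingers": 0},
  {"delta_pos": [0, -0.0023, 0.085], "turn": [0, 0, -0.013], "fingers": 0},
  {"delta_pos": [0, -0.0023, 0.103], "turn": [0, 0, -0.013], "fingers": 0},
  {"delta_pos": [0, -0.0023, 0.112], "turn": [0, 0, -0.013], "fingers": 0},
  {"delta_pos": [0, -0.0023, 0.112], "turn": [0, 0, -0.013], "fingers": 0},
  {"delta_pos": [0, -0.0023, 0.112], "turn": [0, 0, -0.013], "fingers": 0.5},
  {"delta_pos": [0, -0.0023, 0.112], "turn": [0, 0, -0.013], "fingers": 0.6},
  {"delta_pos": [0, -0.0023, 0.112], "turn": [0, 0, -0.013], "fingers": 0.7},
  {"delta_pos": [0, -0.0023, 0.112], "turn": [0, 0, -0.013], "fingers": 1},
  {"delta_pos": [0, -0.0023, 0.112], "turn": [0, 0, -0.013], "fingers": 1},
  {"delta_pos": [0, -0.0023, 0.112], "turn": [0, 0, -0.013], "fingers": 1},
], force=80)

```text
clock: 4.18
position: [0.6421, -0.2051, 0.1187]
ee_rot: [0.939, -0.344, 0.0, 0.0]
ft_force: [-1.3, -0.5, 4.6]
grip_width: 0.217
grasp_force: 81.2
```

>>> move_arm([
  {"delta_pos": [0, 0, -0.004], "turn": [0, 0, 0], "fingers": 1},
  {"delta_pos": [0, 0, -0.012], "turn": [0, 0, 0], "fingers": 1},
  {"delta_pos": [0, 0, -0.025], "turn": [0, 0, 0], "fingers": 1},
  {"delta_pos": [0, 0, -0.042], "turn": [0, 0, 0], "fingers": 1},
  {"delta_pos": [0, 0, -0.06], "turn": [0, 0, 0], "fingers": 1},
  {"delta_pos": [0, 0, -0.08], "turn": [0, 0, 0], "fingers": 1},
  {"delta_pos": [0, 0, -0.098], "turn": [0, 0, 0], "fingers": 1},
  {"delta_pos": [0, 0, -0.112], "turn": [0, 0, 0], "fingers": 1},
  {"delta_pos": [0, 0, -0.12], "turn": [0, 0, 0], "fingers": 1},
  {"delta_pos": [0, 0, -0.12], "turn": [0, 0, 0], "fingers": 1},
  {"delta_pos": [0, 0, -0.12], "turn": [0, 0, 0], "fingers": 1},
], force=80)

```text
clock: 5.55
position: [0.6417, -0.2048, 0.2375]
ee_rot: [0.939, -0.344, -0.001, 0.0]
ft_force: [0.1, 0.1, -4.3]
grip_width: 0.221
grasp_force: 80.3
```

```bash
cat > held.py <<'E'
from h import *
import sys
c,W=wrist(sys.argv[1]); p,r,o=pose()
q=(W-p)@r
print("ft",np.round(o["ft_force"],2),o["grasp_force"],o["grip_width"],"z TCP",p[2].round(4))
# steel plate top expected: grasp point at -0.008, bar mid -> plate top 51 mm farther
m=(abs(q[...,2]-.043)<.012)&(abs(q[...,1])<.05)&(abs(q[...,0])<.075)
s=q[m]; print(len(s),"steel z",np.median(s[:,2]).round(4))
A=np.linalg.lstsq(np.c_[s[:,:2],np.ones(len(s))],s[:,2],rcond=None)[0]; print("tilt deg (dz/dx,dz/dy)",np.degrees(A[:2]).round(2),A[2].round(4))
rr=cv2.minAreaRect((s[:,:2]*1e3).astype(np.float32)); print("rect in tool mm",rr)
e=s[s[:,0]>np.percentile(s[:,0],60)]; print("y edges",np.percentile(e[:,1],[.5,99.5]).round(4),"x end",np.percentile(s[:,0],[.5,99.5]).round(4))
E
python3 held.py w4
```

```text
{'clock': 5.55, 'position': [0.642, -0.205, 0.237], 'joint_pos': [0.377, 0.451, -0.194, 1.314, 0.085, 1.386, -2.086]} tool x ang -40.23 z [-1.2e-03  3.0e-04 -1.0e+00]
ft [ 0.24  0.14 -5.1 ] 80.31660318374634 0.22262119189494975 z TCP 0.2374
14478 steel z 0.0437
tilt deg (dz/dx,dz/dy) [ 0.08 -0.41] 0.0437
rect in tool mm ((12.087356567382812, 0.4148406982421875), (99.99918365478516, 76.20349884033203), 0.02658688649535179)
y edges [-0.0369  0.0377] x end [-0.0288  0.0619]
```

View pics/w4.png

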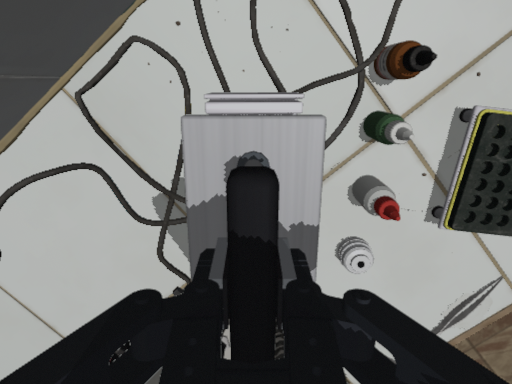

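The replicator is lifted clear of the stand: its steel top spans (183..325, 115..280), square in the jaws, and the bottles and objective at (400,60), (388,128), (378,200) and (357,253) are untouched. Next I'll work out the carry.

```bash
cat > tgt.py <<'E'
from h import *
import sys
def tilt(f,lo,hi,c,rad):
    d=np.load(f); W=d["W"]; m=(W[...,2]>lo)&(W[...,2]<hi)&(np.hypot(W[...,0]-c[0],W[...,1]-c[1])<rad); q=(W[m]-d["p"])@d["r"]
    for _ in range(3):
        M=np.c_[q[:,:2],np.ones(len(q))]; A=np.linalg.lstsq(M,q[:,2],rcond=None)[0]; q=q[abs(M@A-q[:,2])<.002]
    print(f,len(q),"tilt",np.degrees(A[:2]).round(2))
tilt("w2.npz",.0395,.046,(.4616,-.394),.04); tilt("w3.npz",.071,.079,(.6412,-.2061),.06); tilt("w4.npz",.17,.21,(.6417,-.2048),.065); tilt("w2.npz",-.02,.01,(.5,-.39),.2); tilt("w3.npz",-.02,.01,(.6,-.25),.2)
p,r,o=pose(); off=np.array([-.0005,.0004])
a=np.radians(-46.8); R2=np.array([[np.cos(a),np.sin(a)],[np.sin(a),-np.cos(a)]])
t=np.r_[np.array([.4616,-.3940])-R2@off,.1387]
print("target tcp",t.round(4),"delta tool",(r.T@(t-p)).round(4),"turn z",np.arctan2(r[1,0],r[0,0])-a)
E
python3 tgt.py
```

```text
w2.npz 3684 tilt [ 0.07 -0.04]
w3.npz 7342 tilt [0.04 0.05]
w4.npz 13463 tilt [ 0.04 -0.38]
w2.npz 79750 tilt [0.1  0.08]
w3.npz 61704 tilt [0.04 0.05]
target tcp [ 0.4622 -0.3941  0.1387] delta tool [-0.0146  0.2604  0.0989] turn z 0.11467203705478823
```

>>> move_arm([
  {"delta_pos": [-0.001, 0.01, 0], "turn": [0.001, 0, 0.005], "fingers": 1},
  {"delta_pos": [-0.002, 0.032, 0], "turn": [0.002, 0, 0.015], "fingers": 1},
  {"delta_pos": [-0.004, 0.065, 0], "turn": [0.003, 0, 0.03], "fingers": 1},
  {"delta_pos": [-0.006, 0.1, 0], "turn": [0.004, 0, 0.045], "fingers": 1},
  {"delta_pos": [-0.008, 0.135, 0], "turn": [0.005, 0, 0.06], "fingers": 1},
  {"delta_pos": [-0.01, 0.17, 0], "turn": [0.006, 0, 0.075], "fingers": 1},
  {"delta_pos": [-0.012, 0.203, 0], "turn": [0.007, 0, 0.09], "fingers": 1},
  {"delta_pos": [-0.0135, 0.232, 0], "turn": [0.0072, 0, 0.103], "fingers": 1},
  {"delta_pos": [-0.0145, 0.252, 0], "turn": [0.0072, 0, 0.112], "fingers": 1},
  {"delta_pos": [-0.0146, 0.2607, 0], "turn": [0.0072, 0, 0.115], "fingers": 1},
  {"delta_pos": [-0.0146, 0.2607, 0], "turn": [0.0072, 0, 0.115], "fingers": 1},
  {"delta_pos": [-0.0146, 0.2607, 0], "turn": [0.0072, 0, 0.115], "fingers": 1},
], force=80)

```text
clock: 7.1
position: [0.4635, -0.3933, 0.2383]
ee_rot: [0.918, -0.396, 0.001, -0.004]
ft_force: [-0.5, 0.5, -4.7]
grip_width: 0.222
grasp_force: 80.2
```

```bash
python3 held.py w5; sed -i 's/^off=.*//; s/off=np.array.*/off=np.array([-.0005,.0001])/' tgt.py; python3 tgt.py | tail -1
python3 - <<'E'
from h import *
c=camera("top"); s=camera("scene")
for n,c in(("top",c),("scene",s)): np.savez(n+"5.npz",**c)
E
```

```text
{'clock': 7.1, 'position': [0.464, -0.393, 0.238], 'joint_pos': [0.697, 0.297, -0.079, 1.514, 0.016, 1.33, -1.769]} tool x ang -46.71 z [ 0.0054  0.0057 -1.    ]
ft [-0.12 -0.2  -4.81] 80.2192211151123 0.21912122975949005 z TCP 0.2382
14486 steel z 0.0437
tilt deg (dz/dx,dz/dy) [ 0.07 -0.44] 0.0436
rect in tool mm ((12.373863220214844, 0.4095611572265625), (99.37940216064453, 76.39972686767578), 0.04402712732553482)
y edges [-0.0368  0.0378] x end [-0.029   0.0618]
target tcp [ 0.462  -0.3943  0.1387] delta tool [-0.0002  0.0026  0.0995] turn z 0.001697485759952988
```

>>> move_arm([
  {"delta_pos": [0, 0.0006, 0.008], "turn": [0, 0, 0.001], "fingers": 1},
  {"delta_pos": [0, 0.0013, 0.022], "turn": [0, 0, 0.0017], "fingers": 1},
  {"delta_pos": [0, 0.002, 0.038], "turn": [0, 0, 0.0017], "fingers": 1},
  {"delta_pos": [-0.0002, 0.0026, 0.053], "turn": [0, 0, 0.0017], "fingers": 1},
  {"delta_pos": [-0.0002, 0.0026, 0.064], "turn": [0, 0, 0.0017], "fingers": 1},
  {"delta_pos": [-0.0002, 0.0026, 0.07], "turn": [0, 0, 0.0017], "fingers": 1},
  {"delta_pos": [-0.0002, 0.0026, 0.07], "turn": [0, 0, 0.0017], "fingers": 1},
  {"delta_pos": [-0.0002, 0.0026, 0.07], "turn": [0, 0, 0.0017], "fingers": 1},
  {"delta_pos": [-0.0002, 0.0026, 0.07], "turn": [0, 0, 0.0017], "fingers": 1},
], force=80)

```text
clock: 8.38
position: [0.4611, -0.3959, 0.1689]
ee_rot: [0.917, -0.398, 0.002, -0.003]
ft_force: [0.1, -0.1, -4.0]
grip_width: 0.22
grasp_force: 80.2
```

```bash
python3 held.py w6; python3 tgt.py | tail -1
python3 - <<'E'
from h import *
c=camera("top"); np.savez("top6.npz",**c); W=pts(c)
m=(W[...,2]>.12)&(W[...,2]<.165)&(np.hypot(W[...,0]-.463,W[...,1]+.393)<.085)
rect(W[m],"steel top, top cam"); print(c["t"])
s=camera("scene"); np.savez("scene6.npz",**s)
Ws=pts(s); q=np.hypot(Ws[...,0]-.462,Ws[...,1]+.394)<.09; ij=np.argwhere(q&(Ws[...,2]>.02)); a,b=ij.min(0),ij.max(0); print(a,b)
cv2.imwrite("pics/s6.png",cv2.resize(s["color"][a[0]-10:b[0]+10,a[1]-10:b[1]+10,::-1],(640,600),interpolation=cv2.INTER_CUBIC))
E
```

```text
{'clock': 8.375, 'position': [0.461, -0.396, 0.169], 'joint_pos': [0.702, 0.343, -0.079, 1.603, 0.021, 1.195, -1.77]} tool x ang -46.92 z [ 0.0058  0.0046 -1.    ]
ft [-0.97 -0.02 -4.41] 80.19179463386536 0.21666549924004214 z TCP 0.1688
14439 steel z 0.0436
tilt deg (dz/dx,dz/dy) [-0.01 -0.41] 0.0436
rect in tool mm ((12.641220092773438, 0.34986114501953125), (76.29631042480469, 98.66150665283203), 89.91397857666016)
y edges [-0.0368  0.0377] x end [-0.029   0.0618]
target tcp [ 0.462  -0.3943  0.1387] delta tool [-0.0005 -0.0016  0.0301] turn z -0.0020946782737093494
steel top, top cam 852 c [ 462.6 -394.4] size [ 76.  126.5] ang 133.1 z 0.126
[-0.0568086   0.57250886  1.13719557]
[ 38 265] [282 330]
```

View pics/s6.png

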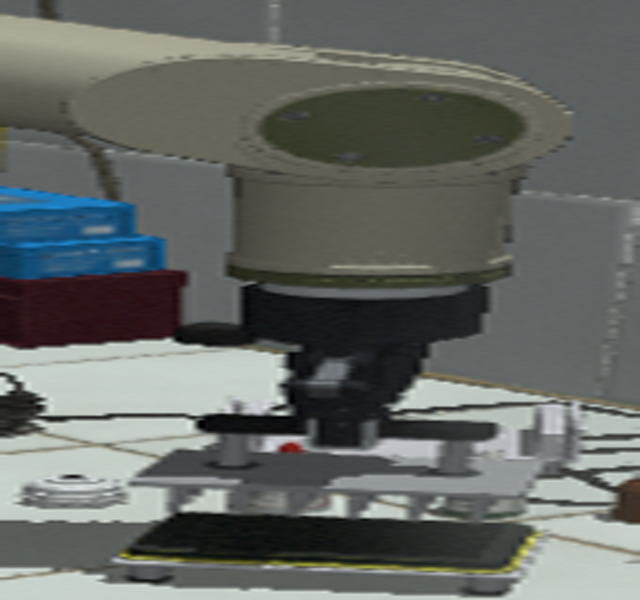

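The view shows the replicator level over the plate, pins down at about (180..520, 490), with the objective and bottles standing. Now the last descent, with a small correction.

>>> move_arm([
  {"delta_pos": [-0.0002, -0.0005, 0.004], "turn": [0, 0, -0.001], "fingers": 1},
  {"delta_pos": [-0.0004, -0.001, 0.011], "turn": [0, 0, -0.0015], "fingers": 1},
  {"delta_pos": [-0.0004, -0.0015, 0.018], "turn": [0, 0, -0.0015], "fingers": 1},
  {"delta_pos": [-0.0004, -0.0015, 0.024], "turn": [0, 0, -0.0015], "fingers": 1},
  {"delta_pos": [-0.0004, -0.0015, 0.028], "turn": [0, 0, -0.0015], "fingers": 1},
  {"delta_pos": [-0.0004, -0.0015, 0.03], "turn": [0, 0, -0.0015], "fingers": 1},
  {"delta_pos": [-0.0004, -0.0015, 0.03], "turn": [0, 0, -0.0015], "fingers": 1},
  {"delta_pos": [-0.0004, -0.0015, 0.03], "turn": [0, 0, -0.0015], "fingers": 1},
  {"delta_pos": [-0.0004, -0.0015, 0.03], "turn": [0, 0, -0.0015], "fingers": 1},
  {"delta_pos": [-0.0004, -0.0015, 0.03], "turn": [0, 0, -0.0015], "fingers": 1},
], force=80)

```text
clock: 9.78
position: [0.4619, -0.3943, 0.1385]
ee_rot: [0.918, -0.397, 0.001, -0.003]
ft_force: [0.3, -0.2, -4.6]
grip_width: 0.221
grasp_force: 80.2
```

```bash
cat > fin.py <<'E'
from h import *
L=[];C=[]
for i in range(8):
    p,r,o=pose(); L.append(np.r_[p*1e3,np.degrees(np.arctan2(r[1,0],r[0,0])),r[:2,2]*1e3])
    C.append(camera("top"))
L=np.array(L); print("pose mean",L.mean(0).round(2),"std",L.std(0).round(2),"clock",o["clock"])
def ctr(C,lo,hi,c,rad,n):
    P=np.concatenate([(lambda W:W[(W[...,2]>lo)&(W[...,2]<hi)&(np.hypot(W[...,0]-c[0],W[...,1]-c[1])<rad)])(pts(k)) for k in C]); rect(P,n)
ctr(C,.085,.11,(.463,-.393),.085,"steel now (top cam)")
c0=dict(np.load("top.npz"))
W=pts(c0); n=(W[...,2]>.0405)&(W[...,2]<.05)&(np.hypot(W[...,0]-.463,W[...,1]+.393)<.085); rect(W[n],"plate top at start (top cam)")
for z,lab in((c0,"before"),(C[-1],"after")):
    W=pts(z); out=[]
    for c in ((.625,-.370),(.58,-.326),(.53,-.278),(.475,-.22)):
        q=W[(np.hypot(W[...,0]-c[0],W[...,1]-c[1])<.03)&(W[...,2]>.025)&(W[...,2]<.1)]; out.append((len(q),q.mean(0).round(3).tolist() if len(q) else 0))
    print(lab,out)
E
python3 fin.py; python3 held.py w7; python3 tgt.py | tail -1
```

```text
pose mean [ 461.82 -394.24  138.38  -46.83    5.07    5.11] std [0.03 0.02 0.04 0.   0.06 0.05] clock 10.125
steel now (top cam) 6431 c [ 463.  -392.8] size [ 76.7 128.2] ang 132.8 z 0.0956
plate top at start (top cam) 936 c [ 464. -393.] size [ 83.8 124.9] ang 133.1 z 0.0432
before [(162, [0.623, -0.369, 0.057]), (130, [0.579, -0.325, 0.054]), (154, [0.527, -0.275, 0.058]), (144, [0.475, -0.221, 0.032])]
after [(161, [0.623, -0.369, 0.056]), (130, [0.58, -0.325, 0.054]), (155, [0.527, -0.276, 0.057]), (144, [0.474, -0.221, 0.032])]
{'clock': 10.175, 'position': [0.462, -0.394, 0.138], 'joint_pos': [0.7, 0.37, -0.08, 1.635, 0.024, 1.137, -1.773]} tool x ang -46.83 z [ 0.005   0.0051 -1.    ]
ft [-1.13 -0.13 -3.99] 80.19274950027466 0.21650949512513518 z TCP 0.1383
14460 steel z 0.0437
tilt deg (dz/dx,dz/dy) [-0.02 -0.4 ] 0.0437
rect in tool mm ((12.49508285522461, 0.47299957275390625), (76.2132339477539, 98.93467712402344), 89.9806137084961)
y edges [-0.0368  0.0377] x end [-0.029   0.0618]
target tcp [ 0.462  -0.3943  0.1387] delta tool [ 0.0002 -0.0001 -0.0004] turn z -0.0005647176080211258
```

```bash
python3 -c "
from workcell import hand_in,get_obs
o=get_obs(); print(o['clock'],abs(o['joint_velocities']).max() if hasattr(o['joint_velocities'],'max') else o['joint_velocities']); print(hand_in())"
```

```text
10.225 0.0012449619362941275
the job is handed in; nothing more can be done
None
```

I handed the job in at 10.2 s with the gripper holding the replicator still over the well plate, level, with its pin tips about 10 mm above the plate's top and its pins lined up with the wells to within about 1 mm by my measurements; the bottles and objective measured where they started, to within 1 mm.

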